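# Open the child-resistant tub of cleaning tablets

## Robot

A 7-joint arm with a two-finger parallel gripper is mounted at the origin on the work surface. World frame = base frame: x ahead of the robot, y to its left, z up, the work surface at z = 0. Lengths are in m, angles in degrees, forces in N, time in s.
With the tool pointing down it reaches from about 0.425 to 0.875 m from the base axis. Payload 4.7 kg.
Tool frame: the origin (TCP) lies at the very end of the fingers, on their centre line; the grasp point (between the pads) lies 19 mm behind it; z points along the fingers, y is the line along which they close (so a half turn about z gives the same grasp; the last joint's range is limited). The gripper opens to 85 mm and grips with 20 to 120 N. Pads are 22 mm wide; open, the fingers measure 114 mm over their backs; the gripper's body (76 mm by 85 mm) begins 54 mm behind the grasp point. The pads swing forward as they close: fully open they stand 13 mm farther back than shut.
Start: joints at [-69.265, 18.392, -4.016, 83.108, 1.295, 78.541, -3.26], TCP at [0.222, 0.611, 0.231] pointing down, gripper open.
Joint ranges: [-163.93, 163.93], [-17.29, 119.83], [-79.2, 71.16], [3.27, 140.29], [-89.18, 269.18], [5.43, 117.66], [-154.24, 154.24]. Speed limits (degrees/s): [147.25, 147.25, 180, 180, 180, 180, 180].

## Interface

Orientations are given as [roll, pitch, yaw] about the fixed x, y, z axes, in that order (R = Rz(yaw) Ry(pitch) Rx(roll)).
In Python, from plant import env, imaging, order gives the robot as it stands.
- The arm moves only by the tool servo_tool, never from a script. Its argument "commands" is a list of rows, each a list of 2 entries, a list of its own where there are three numbers: the shift along the world's x, y, z in units of 25 mm (1.0 is 25 mm), then the turn, a rotation vector about the world's x, y, z in units of 5 degrees (1.0 is 5 degrees). A call has exactly 5 rows; each row shifts and turns the commanded pose from where the row before left it; what a row does not reach is not made up. A row lasts 1/10 s, in which the tool goes at most 50 mm and 8.59 degrees, less where a joint would pass 70% of its speed; a pose out of reach is approached as far as the arm can. A call is refused whole if a number of a shift passes 1 or a number of a turn 1, either way. A call with a gripper value outside its range is refused whole. "gripper" is the opening, from 0 (shut) to 1 (fully open), set as the call begins (left out, the last holds). The fingers move at their own pace and stop on an object; "squeeze" is the grip in N (left out, the last holds). Time passes only in rows, so rows that do not move let the fingers close, or fill a call up. It gives the time, the measured TCP pose, the force, the opening and the grip force at its end, in the units of the state.
- env.sense(): the state, without advancing time (a new reading comes with each control period).
- imaging.snapshot(name): name is "scene" or "top"; returns (picture, depth): 420x560x3 uint8, red, green, blue; 420x560 float32, m along the optical axis (not along the pixel's ray), 0 where there is no reading.
- imaging.camera_model(name): a dict with "fx", "fy", "cx", "cy" (pixels), "R" (3x3) and "t" (3): a world point X has camera coordinates R X + t. Camera axes: x right, y down, z forward; pixel columns grow to the right and rows downward; lengths in m; the calibration is good to about 2 mm. A picture is of the moment at which its call begins. camera_model takes no time and is no camera call.
- order.sign_off(): hands the job in; it is judged then, once.
The state is a dict: "time": time; "joint_positions": joint angles; "joint_velocities": joint speeds; "joint_torque": joint torques, N m; "eef_pos": TCP position; "ee_rot": TCP orientation; "wrist_force": force on the tool from outside, world axes, zero at the start; "moment": the same for the moment, N m; "grip_width": finger opening in m; "grasp_force": force on a finger pad.
Only numpy, scipy, OpenCV 4.12 (cv2) and the standard library are available. Lean on these libraries where they do the work, as an engineer would, in place of code of your own. Each camera call takes 0.05 s, during which the arm holds its last target. There are 200 camera calls.

## Task

Open the tub of espresso-machine cleaning tablets: push its red child-resistant cap down hard, turn it anticlockwise while it is down until it comes free, and lift it off. Lay the cap right way up, flat inside the round steel dish, setting it down rather than dropping it, and leave everything else on the counter where it stands.

Things in the scene. Friction and masses are not known exactly. Their poses are not given: they have to be found in the camera images.
- tub_rim (a point): Centre of the neck rim of the white tub of cleaning tablets (blue label; 92 mm across, rim 103 mm above the counter), hidden under the red cap. Tub in a steel holder (140 x 120 mm base plate) bolted down: it neither moves nor turns. z up along its axis, x along the cap's rib while locked. Let up when turned, the cap rises 4 mm above its locked height; lifting 12 mm more clears the catches.
- cap_rib (a point): Centre (half-way up) of the grip rib across the red push-and-turn cap: x along the rib, z up. Rib 64 mm long (x), 16 mm thick (y), 24 mm tall, standing on the cap's flat deck, crossing its axis. Cap 92 mm across, about 70 g: deck 12 mm below this point, rib top 12 mm above, skirt's lower edge 42 mm below. Locked, the deck is 119 mm above the counter.
- cap_dot (a point): White dot on the cap's deck, 39 mm from the cap's axis, at the rib's +x end. Locked, the cap cannot turn. Pressed straight down at least 6 mm and kept down, it turns anticlockwise seen from above: free of its catches after 0.7 rad (40 deg), stop at 1.25 rad; about 1.0 rad is right. Turned less than 0.7 rad it stays caught.
- seal (a joint): Sprung sealing ring in the tub's mouth that pushes the cap up: how far (m) it is pressed down from its place under the locked cap; 0 locked, 0.010 with the cap fully down on the neck, -0.004 when the cap is unlocked or off. Pressing takes 10 N at first, 17 N at the bottom.
- dish_floor (a point): Centre of the flat floor of the round steel dish, z up: floor 152 mm across inside, 3 mm above the counter, rim 10 mm tall overall. Loose, 0.5 kg.
- jar: bean jar, amber glass with a paper label and flat black lid, 88 mm across, 127 mm tall; bystander, leave alone; origin under its centre.
- cup: white cup with a handle, 76 mm across, 55 mm tall; bystander; origin under its centre.
- cup2: second white cup with a handle, 76 mm across, 55 mm tall; bystander; origin under its centre.
- tamper: steel tamper standing on its 58 mm base, 95 mm tall; bystander; origin under its centre.
- pitcher: steel milk pitcher with a handle, 86 mm across, 110 mm tall; bystander; origin under its centre.
- portafilter: portafilter, steel bowl 72 mm across and 32 mm tall with a black handle along +x (overall 220 mm); origin under the bowl; bystander.
- brush: bar brush, 170 mm long, lying; bystander; origin under its centre.
Mind the look-alikes: they are no part of the job. Several things look just like the part that bears dish_floor: the one meant starts nearest to the robot's base.

How it is judged (in metres and radians):
On the way, in this order (a step that is already met when the one before it is completed fails the run):
1. the cap is pushed down at least 5.5 mm on the tub (value of joint seal above 0.0055 m), for 0.05 s.
2. the cap, still on the tub, is turned anticlockwise out of its catches (more than about 40 degrees) (y of cap_dot in the frame of tub_rim above 0.0245 m and horizontal distance between cap_rib and tub_rim below 0.006 m and z of cap_rib in the frame of tub_rim below 0.036 m), for 0.05 s.
At the end, for the whole second after the job is handed in: The cap lies still, right way up and flat (within 4.5 degrees) on the floor of the steel dish, its centre within 34 mm of the dish's; the dish stands flat on the counter (horizontal distance between cap_rib and dish_floor below 0.034 m and z of cap_rib in the frame of dish_floor between 0.038 and 0.046 m and angle between each of cap_rib, dish_floor's own z axis and vertical below 0.08 rad and linear speed of cap below 0.02 m/s and height (world z) of dish_floor below 0.01 m); the robot touches nothing.
It fails at once if the cap is let fall from more than 30 mm above the dish or counter (contact force between cap and anything else below 0.001 N and height (world z) of cap_rib above 0.075 m and horizontal distance between cap_rib and tub_rim above 0.03 m).
It fails at once if another thing on the counter is shifted by more than 30 mm or knocked over (distance of any of jar, cup, cup2, tamper, pitcher, portafilter, brush from where it was at the start of the episode above 0.03 m or angle between any of jar, cup, cup2, tamper, pitcher's own z axis and vertical above 0.5 rad).
It fails at once if the cap, sitting on the tub, is forced round past its lock without being pushed down (y of cap_dot in the frame of tub_rim between 0.009 and 0.02 m and value of joint seal below 0.003 m and z of cap_rib in the frame of tub_rim below 0.03 m and horizontal distance between cap_rib and tub_rim below 0.006 m).
It also fails if it takes over 48 s, if anything falls off the work surface, if the arm or the gripper's body presses on something with over 40 N, if the wrist force passes 120 N, or if a joint passes its speed limit or range.

## Working session

There is one attempt and no reset: what is moved stays moved. The work goes in short steps, Python scripts to look and compute and a tool call to move; the robot and the scene stay as the last step left them, time stands still between calls to the robot, and variables do not carry over. Pictures are saved under pics/ and viewed, at most 10 in all, crops included, and the job is handed in when it is done.

Besides the shell and the picture viewer there is one more tool, called after "Call:" in YAML: its name, and indented under it one key for each argument. servo_tool: Moves the arm, as the interface text tells. Its arguments: {"type":"object","properties":{"commands":{"type":"array"},"gripper":{"type":"number"},"squeeze":{"type":"number"}},"required":["commands"]}

```bash
mkdir -p pics; cat > h.py <<'E'
import numpy as np,cv2
from plant import env,imaging,order
def snap(n):
    p,d=imaging.snapshot(n); return p,d,imaging.camera_model(n)
def pts(d,m):
    v,u=np.mgrid[:d.shape[0],:d.shape[1]]
    c=np.stack([(u-m['cx'])/m['fx']*d,(v-m['cy'])/m['fy']*d,d],-1)
    return (c-np.array(m['t']))@np.array(m['R'])   # R^T (c-t)
E
python3 - <<'E'
from h import *
s=env.sense();print({k:np.round(v,3) for k,v in s.items()})
for n in("scene","top"):
    p,d,m=snap(n);np.savez(n,p=p,d=d);cv2.imwrite(f"pics/{n}0.png",p[...,::-1]);print(n,np.round(-np.array(m['R']).T@m['t'],3),m['fx'])
    X=pts(d,m);h=cv2.cvtColor(p,cv2.COLOR_RGB2HSV)
    red=((h[...,0]<8)|(h[...,0]>172))&(h[...,1]>130)&(h[...,2]>60)&(d>0)
    q=X[red];print(red.sum(),np.round(np.percentile(q,[1,50,99],axis=0),3).tolist() if len(q) else 0)
E
```

```text
{'time': np.float64(0.0), 'joint_positions': array([-69.267,  18.439,  -4.016,  83.176,   1.294,  78.539,  -3.262]), 'joint_velocities': array([-0.005,  0.071,  0.009, -0.015, -0.037, -0.07 ,  0.131]), 'joint_torque': array([ 0.0000e+00, -4.9357e+01, -3.8200e-01, -3.1433e+01,  1.3000e-02,
        1.1000e-02,  0.0000e+00]), 'eef_pos': array([0.221, 0.611, 0.23 ]), 'ee_rot': array([-1.79891e+02,  5.00000e-03,  1.60075e+02]), 'wrist_force': array([-0.967,  0.663,  0.283]), 'moment': array([ 0.032, -0.007, -0.019]), 'grasp_force': np.float64(0.0), 'grip_width': np.float64(0.086)}
scene [1.071 0.907 1.291] 535.3103822667715
872 [[0.468, 0.239, 0.088], [0.518, 0.29, 0.12], [0.553, 0.327, 0.147]]
top [ 0.239 -0.062  1.844] 479.73333092683737
498 [[0.461, 0.236, 0.089], [0.504, 0.276, 0.121], [0.55, 0.324, 0.148]]
```

View pics/scene0.png

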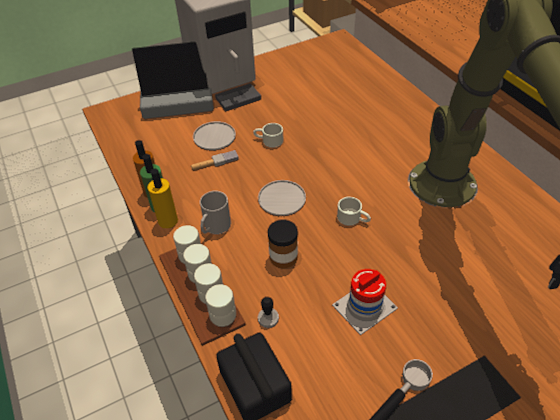

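View pics/top0.png

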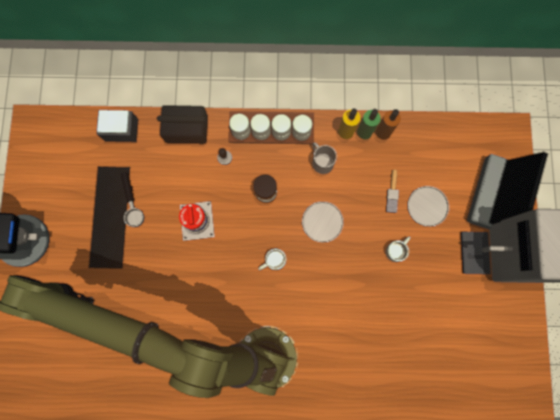

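The scene view shows the cap at about (368,285) and the nearer dish at (282,197). In the top view they are at (193,217) and (323,222). The other dish, at (428,207) in the top view, is farther from the base.

```bash
python3 - <<'E'
from h import *
o=[]
for n,(u,v) in (("scene",(368,290)),("top",(194,218))):
    f=np.load(n+".npz");p,d=f['p'],f['d'];m=imaging.camera_model(n)
    c=p[v-30:v+30,u-30:u+30,::-1];o.append(cv2.resize(c,(390,390),interpolation=cv2.INTER_CUBIC))
    X=pts(d,m);h=cv2.cvtColor(p,cv2.COLOR_RGB2HSV)
    red=((h[...,0]<8)|(h[...,0]>172))&(h[...,1]>130)&(h[...,2]>60)&(d>0)
    for nm,lo,hi in(("deck",.112,.126),("rib",.138,.152)):
        k=red&(X[...,2]>lo)&(X[...,2]<hi);q=X[k][:,:2]
        (c0,c1),r=cv2.minEnclosingCircle(q.astype(np.float32));mu=q.mean(0);w,V=np.linalg.eigh(np.cov(q.T))
        print(n,nm,k.sum(),"circ",round(c0,4),round(c1,4),round(r,4),"mean",mu.round(4),"dir",np.degrees(np.arctan2(V[1,1],V[0,1])).round(1),"sd",np.sqrt(w).round(4),"z",np.median(X[k][:,2]).round(4),"rect",cv2.minAreaRect(q.astype(np.float32)))
    # white dot within
    wh=(h[...,1]<90)&(h[...,2]>150)&(X[...,2]>.108)&(X[...,2]<.13)
    nn,lab,st,ce=cv2.connectedComponentsWithStats(wh.astype(np.uint8))
    for i in range(1,nn):
        x=X[lab==i].mean(0)
        if np.hypot(x[0]-.507,x[1]-.282)<.06: print("white",st[i,4],ce[i].round(1),x.round(4))
    # dish: points near counter, grey
    g=(h[...,1]<60)&(X[...,2]<.03)&(X[...,2]>-.02)&(h[...,2]>90)&(d>0)
    nn,lab,st,ce=cv2.connectedComponentsWithStats(g.astype(np.uint8))
    for i in range(1,nn):
        if st[i,4]>400:
            q=X[lab==i];print("grey",st[i,4],ce[i].round(0),"circ",cv2.minEnclosingCircle(q[:,:2].astype(np.float32)),"med",np.median(q,0).round(4))
cv2.imwrite("pics/crop1.png",np.hstack(o))
E
```

```text
scene deck 521 circ 0.5101 0.2816 0.0476 mean [0.5126 0.2871] dir 114.1 sd [0.0235 0.0252] z 0.1197 rect ((0.5092797875404358, 0.28194499015808105), (0.09215279668569565, 0.08699307590723038), 57.2756462097168)
scene rib 134 circ 0.509 0.2829 0.0333 mean [0.5087 0.2824] dir -171.0 sd [0.0049 0.0185] z 0.1431 rect ((0.5092583298683167, 0.2812698483467102), (0.06514262408018112, 0.019403181970119476), 8.62791633605957)
white 5 [368. 271.] [0.4897 0.2511 0.1208]
white 7 [360.  273.6] [0.5123 0.2468 0.1191]
white 5 [355.8 279.4] [0.5329 0.2575 0.1198]
white 28 [377.9 288.2] [0.4981 0.3091 0.12  ]
white 5 [357.8 289.4] [0.5455 0.2862 0.1188]
white 4 [366.5 292. ] [0.5315 0.3052 0.1213]
grey 857 [214. 136.] circ ((0.575133740901947, -0.6149201393127441), 0.08657825738191605) med [ 0.5809 -0.6168  0.0049]
grey 1243 [281. 198.] circ ((0.5090004205703735, -0.20377622544765472), 0.08490502834320068) med [ 0.5125 -0.2049  0.0041]
grey 719 [362. 313.] circ ((0.5107203125953674, 0.28324010968208313), 0.0877077654004097) med [0.5499 0.3107 0.0063]
grey 422 [415. 377.] circ ((0.5273894667625427, 0.5252363681793213), 0.046376146376132965) med [0.5133 0.519  0.005 ]
top deck 336 circ 0.5061 0.2798 0.0466 mean [0.5035 0.2792] dir 94.8 sd [0.0237 0.025 ] z 0.1197 rect ((0.5055253505706787, 0.27916377782821655), (0.08954660594463348, 0.09034880995750427), 1.5329443216323853)
top rib 75 circ 0.5036 0.2834 0.0313 mean [0.5053 0.2805] dir -171.3 sd [0.0049 0.0181] z 0.1435 rect ((0.5040886402130127, 0.2803572416305542), (0.06246063485741615, 0.016898196190595627), 8.450455665588379)
grey 1193 [428. 206.] circ ((0.5769323706626892, -0.6165375113487244), 0.07963897287845612) med [ 0.5762 -0.6172  0.0031]
grey 403 [201. 225.] circ ((0.5049810409545898, 0.2792826294898987), 0.08351165056228638) med [0.4667 0.2495 0.0067]
grey 1192 [322. 222.] circ ((0.5078995823860168, -0.2054511457681656), 0.07681405544281006) med [ 0.5089 -0.2051  0.0029]
```

View pics/crop1.png

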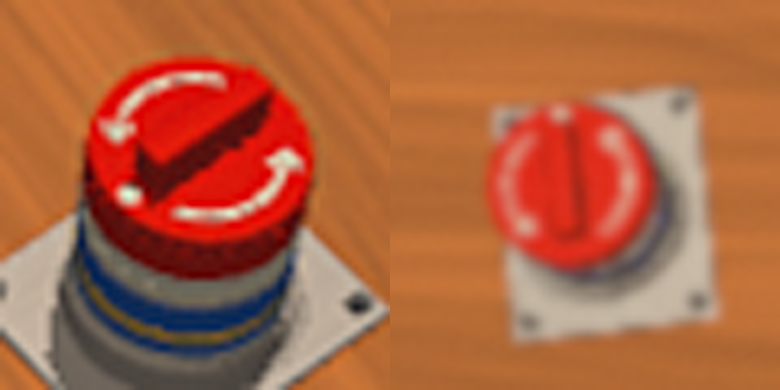

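The cap is at about (0.507, 0.281) with the rib yaw at 8.7° and the dot at its +x end. The target dish is at about (0.508, -0.205). In the crop, the dot sits at the lower left end of the rib in the scene view and at the top of the rib in the top view, which confirms this. I'll approach with tool yaw 8.7°.

Call:
servo_tool:
  commands:
    - [[0.76,-0.88,0],[0,0,-1]]
    - [[0.76,-0.88,0],[0,0,-1]]
    - [[0.76,-0.88,0],[0,0,-1]]
    - [[0.76,-0.88,0],[0,0,-1]]
    - [[0.76,-0.88,0],[0,0,-1]]
  gripper: 1
  squeeze: 100

```text
time: 0.6
eef_pos: [0.3171, 0.4998, 0.2308]
ee_rot: [-180.0, 0.0, 134.9]
wrist_force: [-0.2, 0.1, 0.3]
grip_width: 0.0858
grasp_force: 0.0
```

Call:
servo_tool:
  commands:
    - [[0.76,-0.88,0],[0,0,-1]]
    - [[0.76,-0.88,0],[0,0,-1]]
    - [[0.76,-0.88,0],[0,0,-1]]
    - [[0.76,-0.88,0],[0,0,-1]]
    - [[0.76,-0.88,0],[0,0,-1]]

```text
time: 1.1
eef_pos: [0.412, 0.3899, 0.2309]
ee_rot: [-180.0, 0.0, 109.9]
wrist_force: [-0.7, -0.3, -0.1]
grip_width: 0.0855
grasp_force: 0.0
```

Call:
servo_tool:
  commands:
    - [[0.76,-0.88,0],[0,0,-1]]
    - [[0.76,-0.88,0],[0,0,-1]]
    - [[0.76,-0.88,0],[0,0,-1]]
    - [[0.76,-0.88,0],[0,0,-1]]
    - [[0.76,-0.88,0],[0,0,-1]]

```text
time: 1.6
eef_pos: [0.507, 0.28, 0.2309]
ee_rot: [-180.0, 0.0, 84.9]
wrist_force: [-0.0, -0.1, -0.6]
grip_width: 0.0852
grasp_force: 0.0
```

Call:
servo_tool:
  commands:
    - [[0,0,0],[0,0,-1]]
    - [[0,0,0],[0,0,-1]]
    - [[0,0,0],[0,0,-1]]
    - [[0,0,0],[0,0,-1]]
    - [[0,0,0],[0,0,-1]]

```text
time: 2.1
eef_pos: [0.5062, 0.2809, 0.2308]
ee_rot: [-180.0, 0.1, 59.9]
wrist_force: [0.6, -0.6, 0.3]
grip_width: 0.0853
grasp_force: 0.0
```

Call:
servo_tool:
  commands:
    - [[0,0,0],[0,0,-1]]
    - [[0,0,0],[0,0,-1]]
    - [[0,0,0],[0,0,-1]]
    - [[0,0,0],[0,0,-1]]
    - [[0,0,0],[0,0,-1]]

```text
time: 2.6
eef_pos: [0.5062, 0.281, 0.2308]
ee_rot: [180.0, 0.1, 34.9]
wrist_force: [-0.1, -1.0, -0.2]
grip_width: 0.0855
grasp_force: 0.0
```

Call:
servo_tool:
  commands:
    - [[0,0,0],[0,0,-1]]
    - [[0,0,0],[0,0,-1]]
    - [[0,0,0],[0,0,-1]]
    - [[0,0,0],[0,0,-1]]
    - [[0,0,0],[0,0,-1]]

```text
time: 3.1
eef_pos: [0.5062, 0.2809, 0.2308]
ee_rot: [180.0, 0.1, 9.9]
wrist_force: [0.5, -0.3, 0.0]
grip_width: 0.0855
grasp_force: 0.0
```

Call:
servo_tool:
  commands:
    - [[0,0,-1],[0,0,-0.24]]
    - [[0,0,-1],[0,0,0]]
    - [[0.04,0,-0.9],[0,0,0]]
    - [[0,0,-0.8],[0,0,0]]
    - [[0,0,-0.6],[0,0,0]]

```text
time: 3.6
eef_pos: [0.5067, 0.2806, 0.122]
ee_rot: [179.9, 0.1, 8.9]
wrist_force: [0.0, -0.3, -0.2]
grip_width: 0.0855
grasp_force: 0.0
```

```bash
python3 - <<'E'
from h import *
p,d,m=snap("scene");cv2.imwrite("pics/crop2.png",cv2.resize(p[235:335,310:430,::-1],(600,500),interpolation=cv2.INTER_CUBIC))
s=env.sense();print({k:np.round(s[k],4) for k in("eef_pos","ee_rot","wrist_force","joint_positions")})
E
```

```text
{'eef_pos': array([0.5056, 0.28  , 0.1198]), 'ee_rot': array([179.8422,   0.2864,   8.8833]), 'wrist_force': array([-0.3782,  0.2365, -1.7554]), 'joint_positions': array([ -52.2817,   15.1144,   23.9241,  101.9893,   -6.6666,   64.6184,
       -107.3104])}
```

View pics/crop2.png

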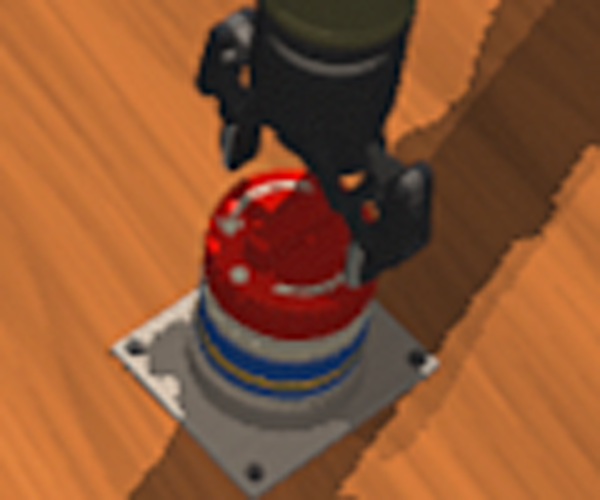

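Call:
servo_tool:
  commands:
    - [[0,0,0.1],[0,0,0]]
    - [[0,0,0],[0,0,0]]
    - [[0,0,0],[0,0,0]]
    - [[0,0,0],[0,0,0]]
    - [[0,0,0],[0,0,0]]
  gripper: 0
  squeeze: 100

```text
time: 4.15
eef_pos: [0.508, 0.2811, 0.1273]
ee_rot: [-180.0, -0.1, 8.9]
wrist_force: [-1.6, -0.3, 8.6]
grip_width: 0.0137
grasp_force: 98.9
```

Call:
servo_tool:
  commands:
    - [[0,0,0],[0,0,0]]
    - [[0,0,0],[0,0,0]]
    - [[0,0,0],[0,0,0]]
    - [[0,0,0],[0,0,0]]
    - [[0,0,0],[0,0,0]]

```text
time: 4.65
eef_pos: [0.508, 0.2811, 0.1275]
ee_rot: [-180.0, -0.0, 8.9]
wrist_force: [-1.8, -1.2, 6.1]
grip_width: 0.0132
grasp_force: 98.5
```

Call:
servo_tool:
  commands:
    - [[0,0,-0.1],[0,0,0]]
    - [[0,0,-0.1],[0,0,0]]
    - [[0,0,-0.1],[0,0,0]]
    - [[0,0,-0.06],[0,0,0]]
    - [[0,0,0],[0,0,0]]

```text
time: 5.15
eef_pos: [0.508, 0.2811, 0.1198]
ee_rot: [-179.9, -0.0, 8.9]
wrist_force: [-4.5, -2.2, 14.9]
grip_width: 0.0132
grasp_force: 99.9
```

Call:
servo_tool:
  commands:
    - [[0,0,-0.06],[0,0,0]]
    - [[0,0,0],[0,0,0]]
    - [[0,0,0],[0,0,0.4]]
    - [[0,0,0],[0,0,0.7]]
    - [[0,0,0],[0,0,1]]

```text
time: 5.65
eef_pos: [0.5094, 0.2822, 0.1193]
ee_rot: [-179.9, -0.3, 19.5]
wrist_force: [-3.4, -1.1, 14.7]
grip_width: 0.0132
grasp_force: 99.9
```

Call:
servo_tool:
  commands:
    - [[0,0,-0.04],[0,0,1]]
    - [[0,0,0],[0,0,1]]
    - [[0,0,0],[0,0,1]]
    - [[0,0,0],[0,0,1]]
    - [[0,0,0],[0,0,1]]

```text
time: 6.15
eef_pos: [0.5092, 0.2824, 0.1185]
ee_rot: [-180.0, -0.3, 44.5]
wrist_force: [-3.7, -0.6, 15.1]
grip_width: 0.0133
grasp_force: 100.1
```

Call:
servo_tool:
  commands:
    - [[0,0,0],[0,0,1]]
    - [[0,0,0],[0,0,1]]
    - [[0,0,0],[0,0,1]]
    - [[0,0,0],[0,0,1]]
    - [[0,0,0],[0,0,0.4]]

```text
time: 6.65
eef_pos: [0.5092, 0.2823, 0.1185]
ee_rot: [179.9, -0.3, 66.5]
wrist_force: [-3.1, -0.9, 15.2]
grip_width: 0.0134
grasp_force: 100.1
```

Call:
servo_tool:
  commands:
    - [[0,0,0],[0,0,0]]
    - [[0,0,0],[0,0,0]]
    - [[0,0,0],[0,0,0]]
    - [[0,0,0],[0,0,0]]
    - [[0,0,0],[0,0,0]]

```text
time: 7.15
eef_pos: [0.5092, 0.2823, 0.1185]
ee_rot: [179.9, -0.3, 66.4]
wrist_force: [-2.7, -0.1, 15.2]
grip_width: 0.0133
grasp_force: 100.0
```

```bash
python3 - <<'E'
from h import *
p,d,m=snap("scene");cv2.imwrite("pics/crop3.png",cv2.resize(p[235:335,310:430,::-1],(600,500),interpolation=cv2.INTER_CUBIC))
s=env.sense();print({k:np.round(s[k],4) for k in("eef_pos","ee_rot","wrist_force","moment","joint_positions")})
E
```

```text
{'eef_pos': array([0.5092, 0.2823, 0.1185]), 'ee_rot': array([179.8766,  -0.2698,  66.3551]), 'wrist_force': array([-2.503 , -1.2122, 15.0252]), 'moment': array([-0.3315,  0.7092, -0.1673]), 'joint_positions': array([-45.7896,  14.7876,  16.4096, 101.7629,  -4.6769,  63.8117,
       -51.4942])}
```

View pics/crop3.png

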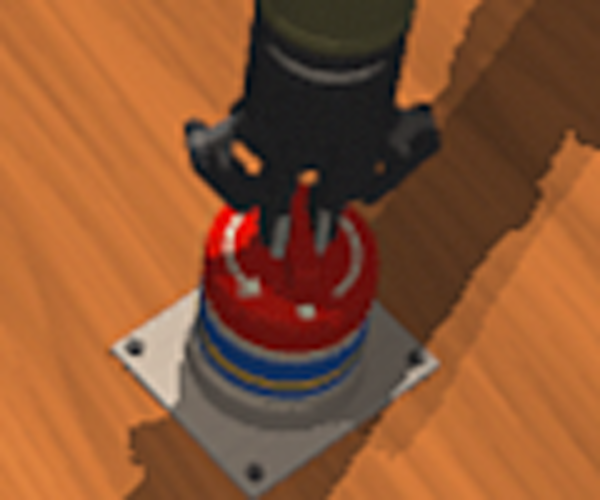

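The picture shows the cap still gripped and seated. The dot has moved to (306,312) in the crop, so the cap has turned about 57°. Now I'll lift it.

Call:
servo_tool:
  commands:
    - [[0,0,0.2],[0,0,0]]
    - [[0,0,0.2],[0,0,0]]
    - [[0,0,0.2],[0,0,0]]
    - [[0,0,0.2],[0,0,0]]
    - [[0,0,0.2],[0,0,0]]

```text
time: 7.7
eef_pos: [0.5071, 0.2809, 0.1396]
ee_rot: [-180.0, 0.1, 66.4]
wrist_force: [0.6, 0.1, -0.1]
grip_width: 0.0135
grasp_force: 97.8
```

Call:
servo_tool:
  commands:
    - [[0,0,0.4],[0,0,0]]
    - [[0,0,0.6],[0,0,0]]
    - [[0,0,0.8],[0,0,0]]
    - [[0,0,0.8],[0,0,0]]
    - [[0,0,0.6],[0,0,0]]

```text
time: 8.2
eef_pos: [0.5081, 0.2813, 0.2222]
ee_rot: [179.9, -0.1, 66.4]
wrist_force: [0.4, -0.5, -1.2]
grip_width: 0.0137
grasp_force: 97.9
```

Call:
servo_tool:
  commands:
    - [[0,-0.4,0],[0,0,0]]
    - [[0,-0.8,0],[0,0,0]]
    - [[0,-1,0],[0,0,0]]
    - [[0,-1,0],[0,0,0]]
    - [[0,-1,0],[0,0,0]]

```text
time: 8.7
eef_pos: [0.5066, 0.1726, 0.2184]
ee_rot: [-179.9, 0.1, 66.3]
wrist_force: [0.7, 0.6, -1.9]
grip_width: 0.0136
grasp_force: 97.9
```

Call:
servo_tool:
  commands:
    - [[0,-1,0],[0,0,0]]
    - [[0,-1,0],[0,0,0]]
    - [[0,-1,0],[0,0,0]]
    - [[0,-1,0],[0,0,0]]
    - [[0,-1,0],[0,0,0]]

```text
time: 9.2
eef_pos: [0.506, 0.0478, 0.2184]
ee_rot: [-179.9, 0.1, 66.3]
wrist_force: [-0.2, 0.4, -0.0]
grip_width: 0.0131
grasp_force: 97.9
```

Call:
servo_tool:
  commands:
    - [[0,-1,0],[0,0,0]]
    - [[0,-1,0],[0,0,0]]
    - [[0,-1,0],[0,0,0]]
    - [[0,-1,0],[0,0,0]]
    - [[0,-1,0],[0,0,0]]

```text
time: 9.7
eef_pos: [0.5056, -0.0767, 0.2185]
ee_rot: [-179.9, 0.1, 66.3]
wrist_force: [-0.3, 0.4, -0.5]
grip_width: 0.0135
grasp_force: 97.9
```

Call:
servo_tool:
  commands:
    - [[0,-1,0],[0,0,0]]
    - [[0,-1,0],[0,0,0]]
    - [[0,-1,0],[0,0,0]]
    - [[0,-0.8,0],[0,0,0]]
    - [[0,-0.44,0],[0,0,0]]

```text
time: 10.2
eef_pos: [0.5051, -0.1834, 0.2187]
ee_rot: [-179.9, 0.1, 66.1]
wrist_force: [-0.0, -0.8, -1.0]
grip_width: 0.0133
grasp_force: 97.8
```

```bash
python3 - <<'E'
from h import *
s=env.sense();print({k:np.round(s[k],4) for k in("eef_pos","ee_rot","wrist_force","joint_positions")})
p,d,m=snap("scene");cv2.imwrite("pics/crop4.png",cv2.resize(p[120:270,210:390,::-1],(720,600),interpolation=cv2.INTER_CUBIC))
X=pts(d,m);h=cv2.cvtColor(p,cv2.COLOR_RGB2HSV)
red=((h[...,0]<8)|(h[...,0]>172))&(h[...,1]>130)&(h[...,2]>60)&(d>0)
red[280:]=0
q=X[red];print(red.sum(),np.percentile(q,[1,50,99],axis=0).round(4).tolist())
E
```

```text
{'eef_pos': array([ 0.5051, -0.1834,  0.2187]), 'ee_rot': array([-1.798812e+02,  7.650000e-02,  6.610970e+01]), 'wrist_force': array([-0.0037, -0.762 , -1.0196]), 'joint_positions': array([-19.8087,   5.3819,  39.4822, 101.3858,  -3.4766,  74.6069,
        -3.4098])}
563 [[0.4632, -0.2276, 0.1785], [0.5158, -0.162, 0.2102], [0.5507, -0.1341, 0.2482]]
```

View pics/crop4.png

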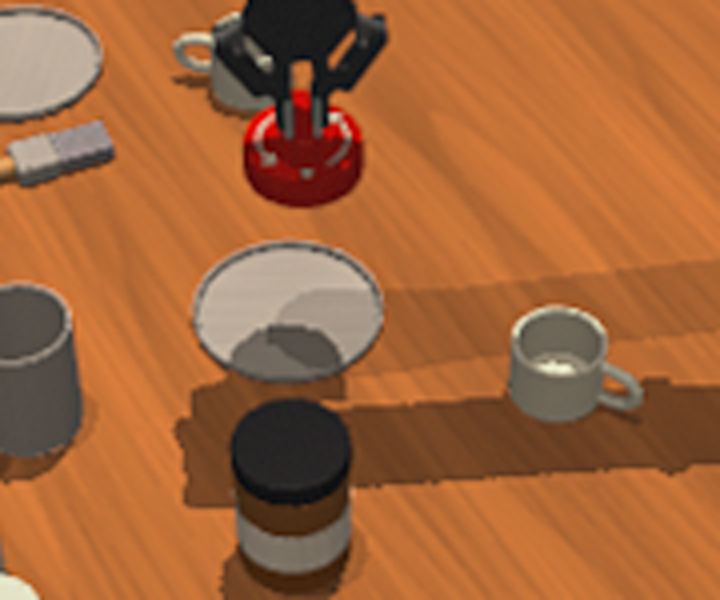

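The cap is held level above the dish, which is at crop position (288,312). The tool still needs about 22 mm more in -y, and then it can descend.

Call:
servo_tool:
  commands:
    - [[0.12,-0.86,0],[0,0,0]]
    - [[0,0,-0.8],[0,0,0]]
    - [[0,0,-1],[0,0,0]]
    - [[0,0,-1],[0,0,0]]
    - [[0,0,-1],[0,0,0]]

```text
time: 10.75
eef_pos: [0.5098, -0.2006, 0.1233]
ee_rot: [-179.9, -0.0, 66.4]
wrist_force: [0.9, -0.5, -1.5]
grip_width: 0.0136
grasp_force: 98.0
```

Call:
servo_tool:
  commands:
    - [[0,0,-1],[0,0,0]]
    - [[0,0,-0.8],[0,0,0]]
    - [[0,0,-0.6],[0,0,0]]
    - [[0,0,-0.3],[0,0,0]]
    - [[0,0,0],[0,0,0]]

```text
time: 11.25
eef_pos: [0.5098, -0.201, 0.0564]
ee_rot: [-179.9, 0.0, 66.4]
wrist_force: [-0.2, 0.1, -1.2]
grip_width: 0.0135
grasp_force: 97.9
```

Call:
servo_tool:
  commands:
    - [[0,-0.12,-0.2],[0,0,0]]
    - [[0,0,-0.2],[0,0,0]]
    - [[0,0,-0.06],[0,0,0]]
    - [[0,0,0],[0,0,0]]
    - [[0,0,0],[0,0,0]]

```text
time: 11.75
eef_pos: [0.5107, -0.2044, 0.0461]
ee_rot: [180.0, -0.0, 66.4]
wrist_force: [0.1, -0.3, -0.8]
grip_width: 0.0136
grasp_force: 97.9
```

Call:
servo_tool:
  commands:
    - [[0,0,-0.04],[0,0,0]]
    - [[0,0,-0.04],[0,0,0]]
    - [[0,0,0],[0,0,0]]
    - [[0,0,0],[0,0,0]]
    - [[0,0,0],[0,0,0]]

```text
time: 12.25
eef_pos: [0.5106, -0.2044, 0.0439]
ee_rot: [180.0, 0.0, 66.4]
wrist_force: [0.2, -0.1, -0.9]
grip_width: 0.0133
grasp_force: 97.9
```

Call:
servo_tool:
  commands:
    - [[0,0,-0.04],[0,0,0]]
    - [[0,0,-0.02],[0,0,0]]
    - [[0,0,0],[0,0,0]]
    - [[0,0,0],[0,0,0]]
    - [[0,0,0],[0,0,0]]

```text
time: 12.75
eef_pos: [0.5106, -0.2044, 0.0424]
ee_rot: [180.0, 0.0, 66.4]
wrist_force: [-1.4, 0.4, -0.4]
grip_width: 0.0135
grasp_force: 97.9
```

Call:
servo_tool:
  commands:
    - [[0,0,-0.02],[0,0,0]]
    - [[0,0,-0.02],[0,0,0]]
    - [[0,0,0],[0,0,0]]
    - [[0,0,0],[0,0,0]]
    - [[0,0,0],[0,0,0]]

```text
time: 13.25
eef_pos: [0.5106, -0.2044, 0.0413]
ee_rot: [180.0, 0.0, 66.4]
wrist_force: [0.7, 0.2, -0.4]
grip_width: 0.0135
grasp_force: 97.9
```

Call:
servo_tool:
  commands:
    - [[0,0,-0.04],[0,0,0]]
    - [[0,0,-0.02],[0,0,0]]
    - [[0,0,0],[0,0,0]]
    - [[0,0,0],[0,0,0]]
    - [[0,0,0],[0,0,0]]

```text
time: 13.75
eef_pos: [0.5107, -0.2045, 0.0411]
ee_rot: [-180.0, -0.0, 66.4]
wrist_force: [-3.2, 1.5, 9.9]
grip_width: 0.0134
grasp_force: 99.3
```

Call:
servo_tool:
  commands:
    - [[0,0,-0.02],[0,0,0]]
    - [[0,0,0],[0,0,0]]
    - [[0,0,0],[0,0,0]]
    - [[0,0,0],[0,0,0]]
    - [[0,0,0],[0,0,0]]

```text
time: 14.25
eef_pos: [0.5107, -0.2044, 0.0411]
ee_rot: [-180.0, -0.1, 66.4]
wrist_force: [-4.8, 1.9, 13.3]
grip_width: 0.0137
grasp_force: 99.9
```

The cap is down on the dish floor. I'll ease the preload and open the fingers.

Call:
servo_tool:
  commands:
    - [[0,0,0.03],[0,0,0]]
    - [[0,0,0],[0,0,0]]
    - [[0,0,0],[0,0,0]]
    - [[0,0,0],[0,0,0]]
    - [[0,0,0],[0,0,0]]
  squeeze: 20

```text
time: 14.75
eef_pos: [0.5107, -0.2045, 0.0411]
ee_rot: [180.0, -0.0, 66.4]
wrist_force: [-3.1, 1.5, 8.9]
grip_width: 0.0135
grasp_force: 99.2
```

Call:
servo_tool:
  commands:
    - [[0,0,0],[0,0,0]]
    - [[0,0,0],[0,0,0]]
    - [[0,0,0],[0,0,0]]
    - [[0,0,0],[0,0,0]]
    - [[0,0,0],[0,0,0]]
  gripper: 0.7

```text
time: 15.25
eef_pos: [0.5105, -0.2044, 0.04]
ee_rot: [-180.0, 0.0, 66.4]
wrist_force: [0.2, 0.3, -0.5]
grip_width: 0.0599
grasp_force: 0.0
```

Call:
servo_tool:
  commands:
    - [[0,0,0.2],[0,0,0]]
    - [[0,0,0.6],[0,0,0]]
    - [[0,0,1],[0,0,0]]
    - [[0,0,1],[0,0,0]]
    - [[0,0,1],[0,0,0]]

```text
time: 15.75
eef_pos: [0.5107, -0.2047, 0.1373]
ee_rot: [179.9, -0.0, 66.4]
wrist_force: [-0.3, -0.4, 0.1]
grip_width: 0.06
grasp_force: 0.0
```

Call:
servo_tool:
  commands:
    - [[0,0,1],[0,0,0]]
    - [[0,0,1],[0,0,0]]
    - [[0,0,0.5],[0,0,0]]
    - [[0,0,0],[0,0,0]]
    - [[0,0,0],[0,0,0]]

```text
time: 16.25
eef_pos: [0.5102, -0.2042, 0.1972]
ee_rot: [-180.0, -0.0, 66.4]
wrist_force: [-0.1, 0.8, -0.1]
grip_width: 0.0598
grasp_force: 0.0
```

```bash
python3 - <<'E'
from h import *
p,d,m=snap("scene");cv2.imwrite("pics/full5.png",p[...,::-1])
X=pts(d,m);h=cv2.cvtColor(p,cv2.COLOR_RGB2HSV)
red=((h[...,0]<8)|(h[...,0]>172))&(h[...,1]>130)&(h[...,2]>60)&(d>0)
red[280:]=0
k=red&(X[...,2]>.025)&(X[...,2]<.04);q=X[k]
A=np.c_[q[:,:2],np.ones(len(q))];print(k.sum(),cv2.minEnclosingCircle(q[:,:2].astype(np.float32)),np.median(q[:,2]),np.linalg.lstsq(A,q[:,2],rcond=None)[0])
r=X[red&(X[...,2]>.05)];print(np.median(r,0))
E
```

```text
327 ((0.509724497795105, -0.20377638936042786), 0.04910453036427498) 0.033573363022861444 [-0.01017342 -0.01423052  0.03570089]
[ 0.51239939 -0.19961393  0.05677361]
```

View pics/full5.png

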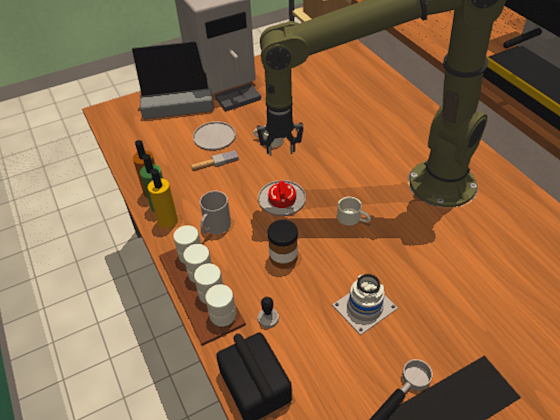

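The cap lies flat and centred in the dish at (282,196). The tub at (367,290) is open, everything else is where it was, and the arm is clear.

```bash
python3 -c "
from h import *
print(order.sign_off())"
```

```text
the job is handed in; nothing more can be done
None
```

The cap was pressed down, turned about 57° anticlockwise and lifted off the tub, then set down flat and right way up in the near dish, about 2 mm off its centre. In the last picture nothing else on the counter had visibly moved; the job was handed in after about 16 s, but no verdict came back.

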